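Fit the last two shell-composite tiles and cam the gluing frame shut

TASK

Finish laying out the trivet in the gluing frame: turn the two loose interlocking tiles, the L-shaped and the T-shaped one, the right way round and drop them into the open part of the frame so that both lie flat and flush with the tile that is already there. Then swing the frame's wooden cam lever over its high point until it snaps fully closed, and leave the jar, the bowl and the brush where they are.

Things in the scene. Friction and masses are not known exactly. Their poses are not given: they have to be found in the camera images.
- frame: Fixed wooden gluing frame, base board 134 x 206 mm, 8 mm thick; place and yaw vary. Origin on the table under the recess centre, z up. Recess floor 8 mm, walls 28 mm above the table. Recess cells are 32 mm: rows at frame x = 32, 0, -32 mm, columns at frame y = 48, 16, -16, -48 mm. All joints between tiles and to the walls are 2 mm wide.
- slot_L (a point): Where the middle of the L tile's bar (tile_L_mid) belongs: frame (32, 16) mm, 18 mm above the table; the L fills cells (32, 48), (32, 16), (32, -16), (0, 48) mm. Axes are those of the frame.
- slot_T (a point): Where the middle of the T tile's bar (tile_T_mid) belongs: frame (-32, 16) mm, 18 mm above the table; the T fills cells (-32, 48), (-32, 16), (-32, -16), (0, 16) mm. Axes are those of the frame.
- tile_L_mid (a point): Loose L-shaped pale shell-composite tile, 20 mm thick, 0.17 kg, flat on the table at any yaw. Point: middle of its bar, half-way up (10 mm). Bar along its own y, 94 mm long, 30 mm wide; one more 30 mm cell at (-32, 32) mm, so 62 x 94 mm in all. Lower 4.5 mm of the edges bevelled in by 3 mm. In its place its x and y axes point as the frame's.
- tile_T_mid (a point): Loose T-shaped tile, same composite, 20 mm thick, 0.17 kg, flat on the table at any yaw. Point: middle of its bar, half-way up (10 mm). Bar along its own y, 94 mm long, 30 mm wide; the 30 mm wide stem joins at (32, 0) mm and reaches x = 47. Lower 4.5 mm of the edges bevelled in by 3 mm. In its place its x and y axes point as the frame's.
- cam_lever (a joint): Cam lever swinging level about an upright pivot on the frame. 0 = open (handle points to frame +y), 1.6 rad = fully closed (to frame -x), growing counter-clockwise from above. A spring resists up to the high point at 1.1 rad (0.55 N m at 0, falling to nothing at 1.1), then snaps it on to 1.6; let go before 1.1 it springs back to 0.
- lever_pivot (a point): The lever's pivot, on its axis at handle mid-height, 38 mm above the table: frame (30, 99) mm. Axes are those of the frame.
- lever_end (a point): Near the end of the lever's handle, 86 mm from the pivot, 38 mm above the table; moves with the lever. The handle is a bar 18 mm wide with a round end of 11 mm radius, from 30 to 46 mm above the table.
- jar: Closed pale jar with a grey metal lid, 76 mm across, 115 mm high, standing beyond the loose tiles; origin under its centre. Bystander.
- bowl: Small white bowl, 110 mm across, 45 mm high, standing left of the robot; origin under its centre. Bystander.
- brush: Flat brush lying on the table beyond the frame, roughly along y; origin at its underside, near its middle. Bystander.
- fixed_tile (a point): Top centre, 28 mm above the table, of the fixed T-shaped tile already in the frame: it fills the column frame y = -48 mm and the cell (0, -16) mm. The other eight cells are free for the two loose tiles.
- jaw_mid (a point): Top centre, 28 mm above the table, of the dark wood jaw, a bar 96 mm long and 14 mm wide that closes the recess on its frame +y side. It stands 3.5 mm clear of the tiles while the lever is open; closing the lever pushes it up to 5 mm inward.
There are look-alikes about, which are no part of the job. Leave any blue or orange look-alike of the part that bears tile_L_mid alone.

How it is judged:
By the outcome, as a careful person would: the job done as asked, in the order asked, and still so for the second after the job is handed in, with the robot touching nothing.
It also fails if it takes over 72 s, if anything falls off the work surface, if the arm or the gripper's body presses on something with over 40 N, if the wrist force passes 120 N, or if a joint passes its speed limit or range.

ROBOT

A 6-joint arm with a two-finger parallel gripper is mounted at the origin on the work surface. World frame = base frame: x ahead of the robot, y to its left, z up, the work surface at z = 0. Lengths are in m, angles in rad, forces in N, time in s.
With the tool pointing down it reaches from about 0.25 to 0.8 m from the base axis. Payload 3.9 kg.
Tool frame: the origin (TCP) lies at the very end of the fingers, on their centre line; the grasp point (between the pads) lies 19 mm behind it (arm.grasp_offset is the distance from the TCP to the grasp point, in m); x points along the fingers, z is the direction in which the jaws open and shut, and the axes are right-handed (so a half turn about x gives the same grasp; the last joint's range is limited). The gripper opens to 85 mm and grips with 20 to 120 N. Pads are 22 mm wide; open, the fingers measure 114 mm over their backs; the gripper's body (76 mm by 85 mm) begins 54 mm behind the grasp point. The pads swing forward as they close: fully open they stand 13 mm farther back than shut.
Start: joints at [-1.315, 0.26, -0.138, 1.173, 0, 1.571], TCP at [0.133, -0.508, 0.231] pointing down, gripper open.
Joint ranges: [-2.78, 2.78], [-0.83, 1.72], [-1.28, 1.37], [-1.9, 2.12], [-1.57, 1.48], [-3.14, 3.14]. Speed limits (rad/s): [2.57, 2.57, 3.14, 3.14, 3.14, 3.14].

INTERFACE

Orientations are given as a 3x3 rotation matrix whose columns are the frame's x, y, z axes.
In Python, from station import arm, viewer, close_job gives the robot as it stands.
- The arm moves only by the shell command python3 -m creep 'ROWS' [FORCE]. ROWS is JSON, a list of rows, each a list of 3 entries, a list of its own where there are three numbers: the shift along the tool's x, y, z in mm, then the turn about the tool's x in rad, then the closure, from 0 (fully open) to 1 (shut). In form: [[[tx, ty, tz], turn, gripper], ...]. A call has 1 to 10 rows; each row is the pose to reach, as a shift and turn from the pose commanded when the call began, along the tool's axes at that moment; what a row does not reach only later rows make up. A row lasts 1/12 s, in which the tool goes at most 41.7 mm and 7.16 degrees, less where a joint would pass 70% of its speed; a pose out of reach is approached as far as the arm can. A call with a gripper value outside its range is refused whole. The fingers move at their own pace and stop on an object; FORCE is the grip in N (left out, the last holds). Time passes only in rows, so rows that repeat a pose let the fingers close. It gives the time, the measured TCP pose, the force and the opening at its end, in the units of the state.
- arm.get_state(): the state, without advancing time (a new reading comes with each control period).
- viewer.read_camera(name): name is "side" or "top"; returns a dict with "pixels" (384x512x3 uint8, red, green, blue), "K" (3x3 intrinsics, pixels), "eye" and "orientation" of the camera in the world. Camera axes: x right, y up, looking along -z (the intrinsics and any distortion apply to the point x, -y, -z); pixel columns grow to the right and rows downward; lengths in m; the calibration is good to about 2 mm. A picture is of the moment at which its call begins. There is no depth.
- close_job(): hands the job in, once; it reports no verdict.
The state is a dict: "clock": time; "joint_pos": joint angles; "joint_vel": joint speeds; "effort": joint torques, N m; "ee_pos": TCP position; "tcp_rot": TCP orientation; "wrist_force": force on the tool from outside, world axes, zero at the start; "wrist_torque": the same for the moment, N m; "opening": opening from 0.0 (shut) to 1.0 (fully open).
Only numpy, scipy, OpenCV 4.12 (cv2) and the standard library are available. Lean on these libraries where they do the work, as an engineer would, in place of code of your own. Each camera call takes 0.05 s, during which the arm holds its last target. There are 200 camera calls.

## Working session

There is one attempt and no reset: what is moved stays moved. The work goes in short steps, Python scripts to look and compute and a shell command to move; the robot and the scene stay as the last step left them, time stands still between calls to the robot, and variables do not carry over. Pictures are saved under pics/ and viewed, about 8 in all and at most 12, crops included, and the job is handed in when it is done.

```bash
ls; mkdir -p pics
python3 - <<'E'
from station import arm, viewer
import cv2,pickle
d={}
for n in("top","side"):
    c=viewer.read_camera(n); d[n]=c
    cv2.imwrite(f"pics/{n}0.png",cv2.resize(c["pixels"][...,::-1],(800,600),interpolation=cv2.INTER_CUBIC))
    print(n,c["K"],c["eye"],c["orientation"],[k for k in c])
pickle.dump(d,open("c0.pkl","wb"))
s=arm.get_state();print(s, arm.grasp_offset)
E
```

```text
pics
top [[375.04901044   0.         258.6344997 ]
 [  0.         375.04901044 195.48922912]
 [  0.           0.           1.        ]] [ 0.29826956 -0.05053148  1.11217821] [[-0.03497852  0.97778985 -0.2066483 ]
 [-0.99938255 -0.03353541  0.01048321]
 [ 0.00332034  0.20688739  0.97835913]] ['pixels', 'K', 'eye', 'orientation']
side [[369.60950267   0.         247.79252257]
 [  0.         369.60950267 191.60069228]
 [  0.           0.           1.        ]] [0.27122907 0.64363467 0.88159663] [[-0.94047985  0.26447134 -0.21343048]
 [-0.33953875 -0.70436486  0.62336472]
 [ 0.01452918  0.65872987  0.75223923]] ['pixels', 'K', 'eye', 'orientation']
{'clock': 0.1, 'joint_pos': array([-1.31500418e+00,  2.60609390e-01, -1.39232382e-01,  1.17269139e+00,
        3.34661404e-05,  1.57080968e+00]), 'joint_vel': array([ 4.17993480e-04, -3.27308408e-04,  2.42695068e-03,  7.48815672e-06,
        2.41309311e-03, -1.38901219e-03]), 'effort': array([-9.83966456e-04, -4.06508088e+01,  2.54527366e+01,  1.01100316e-02,
       -7.58086730e-05,  1.45167974e-05]), 'ee_pos': array([ 0.13268874, -0.50733094,  0.23055572]), 'tcp_rot': array([[-4.07063362e-04,  9.67466570e-01,  2.52998557e-01],
       [ 1.68879419e-03,  2.52998883e-01, -9.67465097e-01],
       [-9.99998491e-01,  3.34428985e-05, -1.73683850e-03]]), 'wrist_force': array([-0.65743184, -0.17526505,  0.46256661]), 'wrist_torque': array([-0.0140808 , -0.0543053 , -0.05668571]), 'opening': 0.9971006656638343} 0.0187
```

View pics/top0.png

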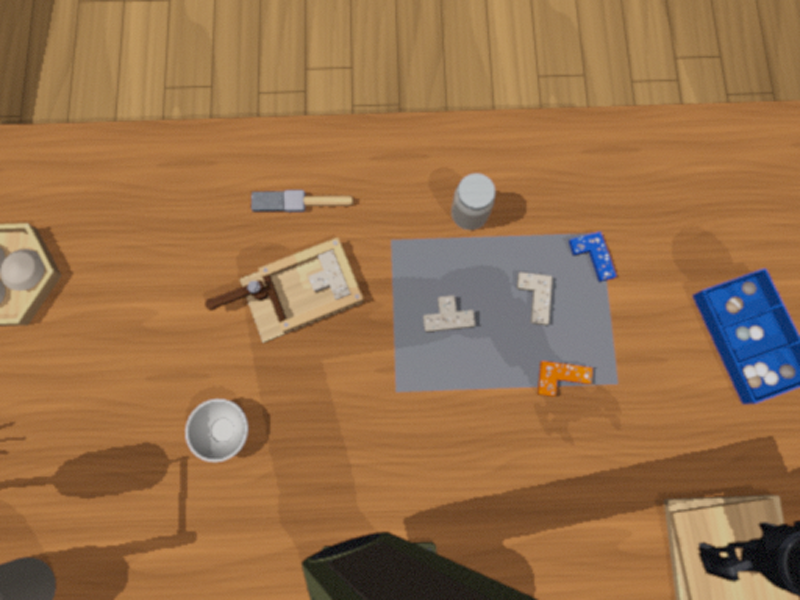

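View pics/side0.png

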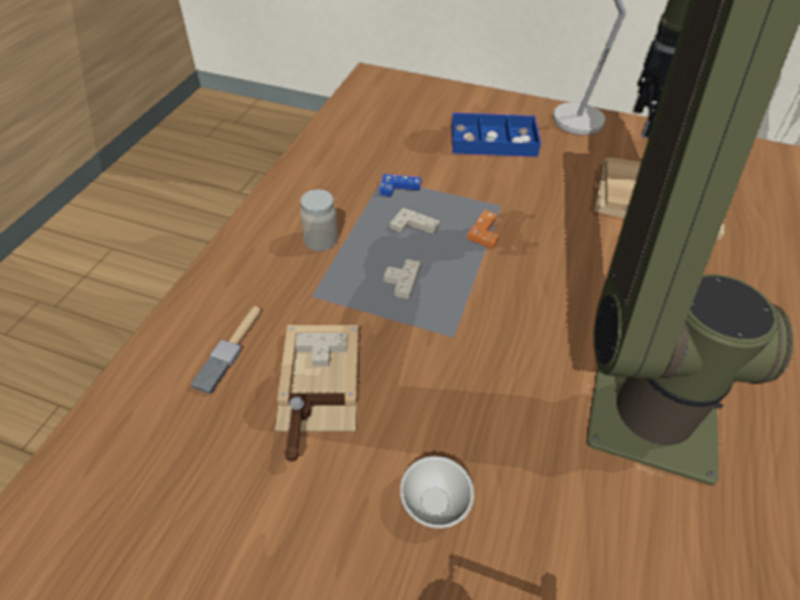

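Candidates for the L tile (800x600 top picture): the pale L at (537,297), the blue L at (595,255) and the orange L at (565,377). The pale T is at (450,315) and the fixed T inside the frame at (328,275). I choose the pale L and the loose T on the grey mat, and check both in close crops.

Run:
```python
import cv2,pickle,numpy as np
d=pickle.load(open("c0.pkl","rb"));t=d["top"]["pixels"][...,::-1]
a=cv2.resize(t[168:216,262:362],(800,384),interpolation=cv2.INTER_CUBIC)
cv2.imwrite("pics/crA.png",a)
b=cv2.resize(t[150:221,130:236],(742,497),interpolation=cv2.INTER_CUBIC)
cv2.imwrite("pics/crB.png",b)
```

```text
(no output)
```

View pics/crA.png

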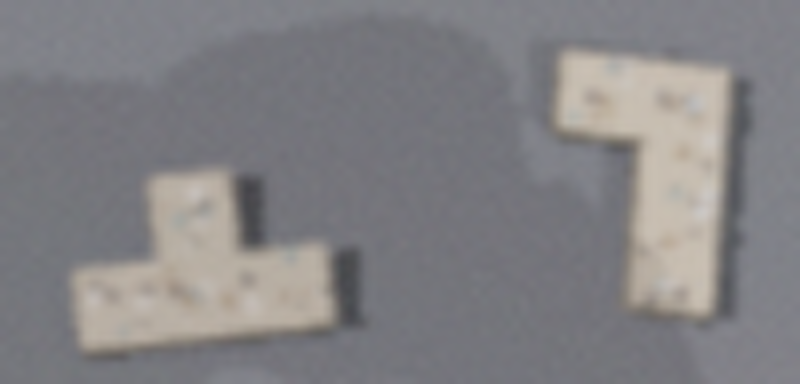

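View pics/crB.png

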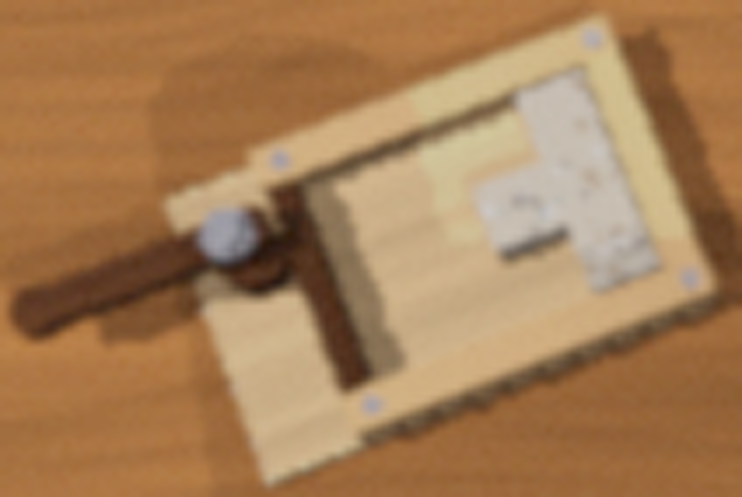

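The crops confirm the choice. The pale T has its stem up: bar (72,268)-(337,325), stem tip (148,177)-(232,168). The pale L has its bar on the right, (733,70)-(715,318), with the extra cell upper left at (562,50), so its chirality is right. The frame crop shows the fixed tile, from (578,70) to (660,268), the jaw and the open lever. Next I fit poses.

```bash
cat > h.py <<'E'
import cv2,numpy as np
from scipy.optimize import least_squares
def proj(c,P):
    P=np.atleast_2d(P); q=(P-c["eye"])@c["orientation"]
    q=np.c_[q[:,0],-q[:,1],-q[:,2]]; q=q@c["K"].T
    return q[:,:2]/q[:,2:]
def place(p,XYZ):
    X=np.array(XYZ,float)/1000; c,s=np.cos(p[2]),np.sin(p[2])
    return np.c_[p[0]+c*X[:,0]-s*X[:,1],p[1]+s*X[:,0]+c*X[:,1],X[:,2]]
T=[(15,47),(-15,47),(-15,-47),(15,-47),(15,-15),(47,-15),(47,15),(15,15)]
L=[(15,47),(15,-47),(-15,-47),(-15,17),(-47,17),(-47,47)]
FX=[(47,-63),(-47,-63),(-47,-33),(-15,-33),(-15,-1),(15,-1),(15,-33),(47,-33)]
top=lambda o,z:[(x,y,z) for x,y in o]
def un(uv,off,s): return (np.array(uv,float)+.5)/s-.5+np.array(off)
def fit(obs,x0):  # obs: list of (cam, XYZ, pixels)
    f=lambda p:np.concatenate([(proj(c,place(p,X))-u).ravel() for c,X,u in obs])
    r=least_squares(f,x0,loss="soft_l1"); return r.x,f(r.x).reshape(-1,2)
E
python3 - <<'E'
from h import *;import pickle
d=pickle.load(open("c0.pkl","rb"));c=d["top"];s=d["side"]
a=lambda u:un(u,(262,168),8); b=lambda u:un(u,(130,150),7)
pT,r=fit([(c,top(T,20),a([(72,268),(82,352),(337,325),(327,242),(240,250),(232,168),(148,177),(157,258)]))],[.4,-.1,0]);print("T",pT,np.abs(r).max(0))
pL,r=fit([(c,top(L,20),a([(733,70),(715,318),(628,308),(638,142),(556,130),(562,50)]))],[.4,-.2,-1.5]);print("L",pL,np.abs(r).max(0))
X=top(FX,28)+[(-48,73.5,28),(30,185,46)]
U=b([(578,70),(660,268),(596,292),(566,232),(500,255),(472,185),(540,160),(515,95),(355,385),(37,312)])
pF,r=fit([(c,X,U)],[.4,.1,.3]);print("F",pF);print(r.round(2).tolist())
pickle.dump((pF,pL,pT),open("p.pkl","wb"))
ims=[]
for k,x0,y0,w,h,sc in(("top",130,150,240,72,4),("side",165,120,125,160,4)):
    im=d[k]["pixels"][y0:y0+h,x0:x0+w,::-1];im=cv2.resize(im,None,fx=sc,fy=sc,interpolation=cv2.INTER_CUBIC)
    for p,o in((pT,top(T,20)),(pL,top(L,20)),(pF,top(FX,28)),(pF,top([(67,-83),(67,83),(-67,83),(-67,-83)],28)),(pF,top([(49,-65),(49,65),(-49,65),(-49,-65)],28)),(pF,[(30,99,46),(30,185,46)])):
        q=((proj(d[k],place(p,o))-(x0,y0)+.5)*sc-.5).round().astype(np.int32)
        cv2.polylines(im,[q],True,(0,255,0),1)
    ims.append(im)
t=cv2.resize(ims[0],(720,216)) if 0 else ims[0]
cv2.imwrite("pics/ovS.png",cv2.resize(ims[1],None,fx=.9,fy=.9))
E
```

```text
T [ 0.49877831 -0.14558235  0.06876311] [0.34352824 0.4703965 ]
L [ 0.53328708 -0.32481326 -1.72359055] [0.6744722  0.40232031]
F [0.57670429 0.1154702  0.35655687]
[[0.4, -0.03], [0.04, -0.24], [-0.26, 0.09], [0.16, -1.04], [-0.48, -0.34], [-0.02, 0.62], [0.29, 0.25], [0.08, 0.03], [0.42, 0.6], [-0.72, -0.13]]
```

View pics/ovS.png

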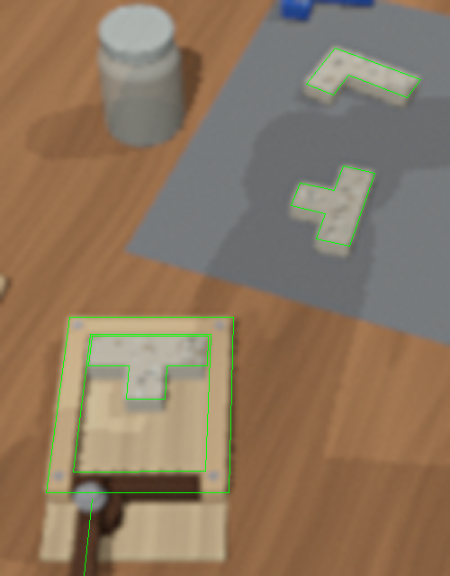

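Both views agree: the green outlines sit on the tiles and the frame in the side overlay, for example the L at (360,75) and T at (335,210). Now the helper for the relative moves, then the L approach.

```bash
cat > go.py <<'E'
import numpy as np,pickle
from station import arm
def rel(xyz,head):
    s=arm.get_state();R=s["tcp_rot"];t=R.T@(np.array(xyz)-s["ee_pos"])*1000
    h=np.arctan2(R[1,2],R[0,2]);turn=(h-head+np.pi)%(2*np.pi)-np.pi
    print("t",round(s["clock"],2),"shift",t.round(1).tolist(),"turn",round(turn,3),"|pos",s["ee_pos"].round(4).tolist(),"head",round(h,3),"F",s["wrist_force"].round(1).tolist(),"op",round(s["opening"],3))
pF,pL,pT=pickle.load(open("p.pkl","rb"))
def fw(x,y,p=pF): # mm in frame -> world xy
    c,s=np.cos(p[2]),np.sin(p[2]);return [p[0]+(c*x-s*y)/1e3,p[1]+(s*x+c*y)/1e3]
E
python3 - <<'E'
from go import *
rel([*fw(0,0,pL),.10],pL[2])
rel([*fw(0,0,pL),.009],pL[2])
E
```

```text
t 0.1 shift [130.7, 433.7, -75.0] turn 0.409 |pos [0.1327, -0.5073, 0.2306] head -1.315 F [-0.7, -0.2, 0.5] op 0.997
t 0.1 shift [221.7, 433.7, -74.8] turn 0.409 |pos [0.1327, -0.5073, 0.2306] head -1.315 F [-0.7, -0.2, 0.5] op 0.997
```

```bash
python3 -m creep '[[[0,40,-7],0.1,0],[[10,80,-14],0.2,0],[[20,120,-21],0.3,0],[[30,160,-28],0.4,0],[[45,200,-35],0.409,0],[[60,240,-42],0.409,0],[[75,280,-49],0.409,0],[[85,320,-56],0.409,0],[[95,360,-63],0.409,0],[[105,400,-70],0.409,0]]' 60
python3 - <<'E'
from go import *
rel([*fw(0,0,pL),.07],pL[2])
E
```

```text
clock: 0.93
ee_pos: [0.4982, -0.3398, 0.1266]
tcp_rot: [[-0.001, 0.988, -0.152], [0.001, -0.152, -0.988], [-1.0, -0.001, -0.0]]
wrist_force: [0.5, -0.8, -0.1]
opening: 1.0
t 0.93 shift [56.5, 32.4, -20.2] turn -0.0 |pos [0.4982, -0.3398, 0.1266] head -1.724 F [0.5, -0.8, -0.1] op 1.0
```

```bash
python3 -m creep '[[[20,32,-20],0,0],[[56,32,-20],0,0],[[56,32,-20],0,0],[[56,32,-20],0,0]]'
python3 - <<'E'
from go import *
rel([*fw(0,0,pL),.009],pL[2])
from station import viewer
from h import *
c=viewer.read_camera("side");x0,y0,w,h=230,100,100,70
cv2.imwrite("pics/appL.png",cv2.resize(c["pixels"][y0:y0+h,x0:x0+w,::-1],None,fx=6,fy=6,interpolation=cv2.INTER_CUBIC))
E
```

```text
clock: 1.27
ee_pos: [0.5294, -0.3245, 0.0691]
tcp_rot: [[-0.006, 0.988, -0.152], [0.003, -0.152, -0.988], [-1.0, -0.007, -0.002]]
wrist_force: [-0.2, 0.1, 0.1]
opening: 0.996
t 1.27 shift [60.0, 4.3, -0.1] turn 0.001 |pos [0.5294, -0.3245, 0.0691] head -1.723 F [-0.2, 0.1, 0.1] op 0.996
```

View pics/appL.png

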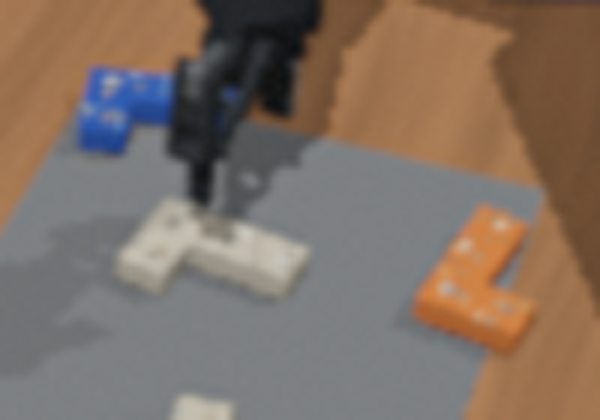

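The gripper (near finger tip at about (200,190)) is above the pale L (210,250), with blue and orange clear of it. Descending and gripping.

```bash
python3 -m creep '[[[30,4,0],0,0],[[60,4,0],0,0],[[60,4,0],0,0.3],[[60,4,0],0,1],[[60,4,0],0,1],[[60,4,0],0,1],[[60,4,0],0,1],[[60,4,0],0,1]]' 60
python3 - <<'E'
from go import *
rel([*fw(0,0,pL),.009],pL[2])
E
```

```text
clock: 1.98
ee_pos: [0.5372, -0.3282, 0.0147]
tcp_rot: [[0.004, 0.988, -0.153], [-0.003, -0.153, -0.988], [-1.0, 0.004, 0.002]]
wrist_force: [0.5, 0.5, 6.0]
opening: 0.323
t 1.98 shift [5.6, -4.4, -2.8] turn -0.001 |pos [0.5372, -0.3282, 0.0147] head -1.724 F [0.5, 0.5, 6.0] op 0.323
```

```bash
python3 -m creep '[[[0,0,0],0,1],[[0,0,0],0,1]]'
python3 -m creep '[[[-20,0,0],0,1],[[-20,0,0],0,1],[[-20,0,0],0,1],[[-20,0,0],0,1]]'
python3 - <<'E'
from go import *
rel([*fw(0,0,pL),.029],pL[2])
from station import viewer
from h import *
c=viewer.read_camera("side");x0,y0,w,h=230,100,100,70
a=cv2.resize(c["pixels"][y0:y0+h,x0:x0+w,::-1],None,fx=6,fy=6,interpolation=cv2.INTER_CUBIC)
cv2.imwrite("pics/gripL.png",a)
E
```

```text
clock: 2.15
ee_pos: [0.5372, -0.3283, 0.0147]
tcp_rot: [[0.004, 0.988, -0.153], [-0.003, -0.153, -0.988], [-1.0, 0.004, 0.002]]
wrist_force: [-1.1, 0.3, 6.3]
opening: 0.324
clock: 2.48
ee_pos: [0.5359, -0.3272, 0.0319]
tcp_rot: [[0.001, 0.988, -0.153], [-0.001, -0.153, -0.988], [-1.0, 0.001, 0.0]]
wrist_force: [-0.0, -0.3, -2.2]
opening: 0.318
t 2.48 shift [2.9, -2.9, -2.0] turn -0.0 |pos [0.5359, -0.3272, 0.0319] head -1.724 F [-0.0, -0.3, -2.2] op 0.318
```

View pics/gripL.png

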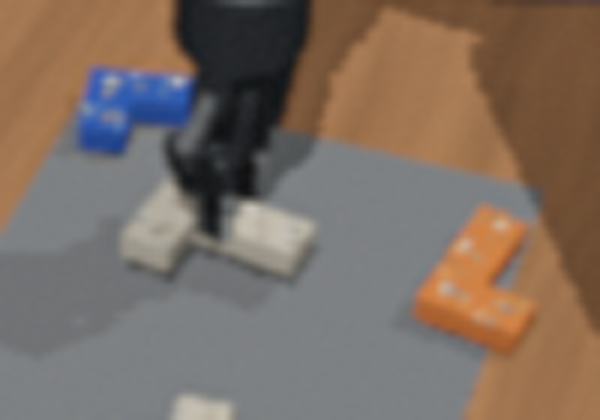

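Run:
```python
from h import *;import pickle
d=pickle.load(open("c0.pkl","rb"))["side"]
for z in(.017,.022,.027,.032,.035):
  print(z,((proj(d,np.array([.5359+.153*.021,-.3272+.988*.021,z]))-(230,100)+.5)*6-.5).round(0))
# tile outline if bottom at zb
for zb in(.017,.020,.025):
  for z in(zb,zb+.02):
    print(zb,((proj(d,place([.5359,-.3272,-1.7236],top(L,z*1000)))-(230,100)+.5)*6-.5).round(0).tolist())
```

```text
0.017 [[208. 261.]]
0.022 [[209. 255.]]
0.027 [[209. 248.]]
0.032 [[210. 242.]]
0.035 [[210. 238.]]
0.017 [[166.0, 201.0], [307.0, 252.0], [285.0, 282.0], [187.0, 246.0], [162.0, 277.0], [117.0, 261.0]]
0.017 [[167.0, 175.0], [310.0, 226.0], [288.0, 256.0], [189.0, 220.0], [163.0, 251.0], [117.0, 234.0]]
0.02 [[166.0, 197.0], [308.0, 248.0], [286.0, 278.0], [188.0, 242.0], [162.0, 274.0], [117.0, 257.0]]
0.02 [[167.0, 171.0], [310.0, 222.0], [288.0, 252.0], [189.0, 216.0], [163.0, 247.0], [117.0, 230.0]]
0.025 [[166.0, 191.0], [308.0, 242.0], [286.0, 271.0], [188.0, 235.0], [163.0, 267.0], [117.0, 250.0]]
0.025 [[167.0, 164.0], [311.0, 215.0], [289.0, 245.0], [189.0, 209.0], [164.0, 241.0], [118.0, 224.0]]
```

Finger tip projects to about z = 35 mm and the tile top to about 38 mm. The fingers closed before the arm had settled, so the overlap is thin; I'll set the tile down and regrip deeper.

```bash
python3 -m creep '[[[8,0,0],0,1],[[16,0,0],0,1],[[16,0,0],0,1],[[16,0,0],0,1],[[16,0,0],0,0.4],[[16,0,0],0,0.4],[[16,0,0],0,0.4],[[23,-1,0],0,0.4],[[23,-1,0],0,0.4],[[23,-1,0],0,0.4]]'
python3 -m creep '[[[0,0,0],0,0.4],[[0,0,0],0,0.4],[[0,0,0],0,0.4]]'
python3 - <<'E'
from go import *
rel([*fw(0,0,pL),.008],pL[2])
E
```

```text
clock: 3.37
ee_pos: [0.5341, -0.3266, 0.0081]
tcp_rot: [[-0.001, 0.988, -0.153], [0.001, -0.153, -0.988], [-1.0, -0.001, -0.001]]
wrist_force: [-0.2, 0.6, 0.4]
opening: 0.599
clock: 3.62
ee_pos: [0.5348, -0.327, 0.0088]
tcp_rot: [[0.0, 0.988, -0.153], [-0.0, -0.153, -0.988], [-1.0, 0.0, 0.0]]
wrist_force: [0.2, -0.6, -0.3]
opening: 0.602
t 3.62 shift [0.8, -1.8, -1.9] turn -0.0 |pos [0.5348, -0.327, 0.0088] head -1.724 F [0.2, -0.6, -0.3] op 0.602
```

```bash
python3 -m creep '[[[1,-3,0],0,0.4],[[1,-3,0],0,0.4],[[1,-3,0],0,1],[[1,-3,0],0,1],[[1,-3,0],0,1],[[1,-3,0],0,1],[[-15,-3,0],0,1],[[-40,-3,0],0,1],[[-80,-3,0],0,1],[[-110,-3,0],0,1]]' 70
python3 - <<'E'
from go import *
rel([*fw(32,16),.14],pF[2])
E
```

```text
clock: 4.45
ee_pos: [0.5313, -0.3262, 0.1198]
tcp_rot: [[-0.001, 0.988, -0.153], [0.001, -0.153, -0.988], [-1.0, -0.001, -0.0]]
wrist_force: [0.3, -1.0, -0.9]
opening: 0.327
t 4.45 shift [-20.0, -2.4, -473.0] turn -2.081 |pos [0.5313, -0.3262, 0.1198] head -1.724 F [0.3, -1.0, -0.9] op 0.327
```

```bash
python3 -m creep '[[[-20,0,-20],-0.1,1],[[-20,0,-50],-0.22,1],[[-20,0,-90],-0.34,1],[[-20,0,-130],-0.46,1],[[-20,0,-170],-0.58,1],[[-20,0,-210],-0.7,1],[[-20,0,-250],-0.82,1],[[-20,0,-290],-0.94,1],[[-20,0,-330],-1.06,1],[[-20,0,-370],-1.18,1]]'
python3 - <<'E'
from go import *
rel([*fw(32,16),.14],pF[2])
E
```

```text
clock: 5.28
ee_pos: [0.5878, 0.0411, 0.1382]
tcp_rot: [[-0.001, 0.513, 0.859], [-0.0, 0.859, -0.513], [-1.0, -0.001, -0.001]]
wrist_force: [1.4, -0.3, -1.0]
opening: 0.327
t 5.28 shift [-1.8, 93.1, -40.1] turn -0.895 |pos [0.5878, 0.0411, 0.1382] head -0.538 F [1.4, -0.3, -1.0] op 0.327
```

Now I move over the recess and settle at about z = 0.09 for a look.

```bash
python3 -m creep '[[[0,30,-13],-0.12,1],[[0,60,-26],-0.24,1],[[0,93,-40],-0.36,1],[[0,93,-40],-0.48,1],[[0,93,-40],-0.6,1],[[10,93,-40],-0.72,1],[[30,93,-40],-0.84,1],[[50,93,-40],-0.895,1],[[60,93,-40],-0.895,1],[[60,93,-40],-0.895,1]]'
python3 -m creep '[[[0,0,0],0,1],[[0,0,0],0,1],[[0,0,0],0,1]]'
python3 - <<'E'
from go import *
rel([*fw(32,16),.08],pF[2])
from station import viewer
from h import *
d={}
x=[]
for k,x0,y0,w,h,sc in(("top",150,140,90,80,5),("side",160,195,90,80,5)):
    d[k]=viewer.read_camera(k);x.append(cv2.resize(d[k]["pixels"][y0:y0+h,x0:x0+w,::-1],(400,356),interpolation=cv2.INTER_CUBIC))
pickle.dump(d,open("c1.pkl","wb"))
cv2.imwrite("pics/overL.png",np.hstack(x))
E
```

```text
clock: 6.12
ee_pos: [0.5994, 0.1389, 0.0754]
tcp_rot: [[-0.006, -0.342, 0.94], [-0.001, 0.94, 0.342], [-1.0, 0.001, -0.006]]
wrist_force: [-1.0, -0.4, -1.7]
opening: 0.329
clock: 6.37
ee_pos: [0.6032, 0.1397, 0.08]
tcp_rot: [[0.002, -0.343, 0.939], [0.001, 0.939, 0.343], [-1.0, -0.0, 0.002]]
wrist_force: [1.2, -0.6, -0.7]
opening: 0.328
t 6.37 shift [-0.0, 2.5, -1.3] turn -0.006 |pos [0.6032, 0.1397, 0.08] head 0.35 F [1.2, -0.6, -0.7] op 0.328
```

View pics/overL.png

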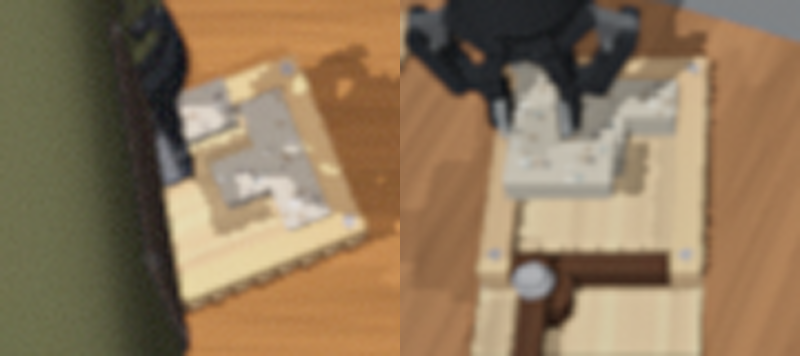

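Side half: the held L's +y end face has its lower edge at about (506,196)-(612,196), over the recess with the extra cell towards the jaw, so the orientation is right. Next I check the offset by projection.

Run:
```python
from h import *;import pickle
from go import pF
d=pickle.load(open("c1.pkl","rb"))["side"]
S=400/90
def pr(P): return ((proj(d,P)-(160,195)+.5)*S-.5+(400,0)).round(0).tolist()
h=.350;tcp=np.array([.6032,.1397])
for off in(-1,1,3):
  o=tcp-np.array([-np.sin(h),np.cos(h)])*off/1000
  print(off,[pr(place([*o,h],[(15,47,z),(-47,47,z),(-47,17,z)])) for z in(80-8.5+4.5,80-8.5+20)])
print(pr(place(pF,[(67,83,28),(-67,83,28),(-67,-83,28)])), "jaw",pr(place(pF,[(-48,66.5,28),(-48,80.5,28)])))
# intensity profile along tile y down the end face at tile x=-16, z from top edge to below
g=cv2.cvtColor(d["pixels"],cv2.COLOR_RGB2GRAY).astype(np.float32)
for x in(0,-16,-32):
  a,b=proj(d,place([*tcp,h],[(x,30,91.5),(x,47,76)]));v=(b-a)/np.linalg.norm(b-a)
  t=np.arange(0,22,.5);q=b+(t[:,None]-14)*v
  print(x,list(zip((t-14).tolist(),cv2.remap(g,q[:,:1].astype(np.float32),q[:,1:].astype(np.float32),1).ravel().round().astype(int).tolist())))
```

```text
-1 [[[505.0, 199.0], [611.0, 199.0], [615.0, 157.0]], [[502.0, 184.0], [609.0, 184.0], [613.0, 142.0]]]
1 [[[505.0, 196.0], [611.0, 197.0], [615.0, 155.0]], [[502.0, 181.0], [610.0, 181.0], [613.0, 139.0]]]
3 [[[506.0, 193.0], [612.0, 194.0], [615.0, 152.0]], [[502.0, 178.0], [610.0, 179.0], [613.0, 136.0]]]
[[479.0, 274.0], [704.0, 274.0], [710.0, 58.0]] jaw [[673.0, 250.0], [672.0, 271.0]]
0 [(-14.0, 160), (-13.5, 161), (-13.0, 162), (-12.5, 167), (-12.0, 171), (-11.5, 172), (-11.0, 173), (-10.5, 173), (-10.0, 174), (-9.5, 179), (-9.0, 183), (-8.5, 180), (-8.0, 178), (-7.5, 177), (-7.0, 178), (-6.5, 183), (-6.0, 187), (-5.5, 190), (-5.0, 192), (-4.5, 190), (-4.0, 188), (-3.5, 179), (-3.0, 170), (-2.5, 163), (-2.0, 156), (-1.5, 155), (-1.0, 156), (-0.5, 162), (0.0, 168), (0.5, 177), (1.0, 185), (1.5, 191), (2.0, 196), (2.5, 198), (3.0, 199), (3.5, 198), (4.0, 198), (4.5, 198), (5.0, 198), (5.5, 197), (6.0, 197), (6.5, 198), (7.0, 199), (7.5, 197)]
-16 [(-14.0, 148), (-13.5, 152), (-13.0, 158), (-12.5, 169), (-12.0, 179), (-11.5, 185), (-11.0, 190), (-10.5, 190), (-10.0, 191), (-9.5,
[... 302 characters left out ...]
2.5, 195), (3.0, 195), (3.5, 195), (4.0, 194), (4.5, 194), (5.0, 194), (5.5, 194), (6.0, 194), (6.5, 194), (7.0, 194), (7.5, 194)]
-32 [(-14.0, 137), (-13.5, 147), (-13.0, 158), (-12.5, 171), (-12.0, 180), (-11.5, 180), (-11.0, 179), (-10.5, 179), (-10.0, 177), (-9.5, 171), (-9.0, 167), (-8.5, 169), (-8.0, 173), (-7.5, 181), (-7.0, 187), (-6.5, 189), (-6.0, 190), (-5.5, 189), (-5.0, 188), (-4.5, 187), (-4.0, 184), (-3.5, 176), (-3.0, 168), (-2.5, 161), (-2.0, 156), (-1.5, 155), (-1.0, 156), (-0.5, 162), (0.0, 169), (0.5, 178), (1.0, 186), (1.5, 188), (2.0, 189), (2.5, 190), (3.0, 190), (3.5, 190), (4.0, 190), (4.5, 190), (5.0, 190), (5.5, 190), (6.0, 190), (6.5, 191), (7.0, 191), (7.5, 192)]
```

```bash
python3 -m creep '[[[20,2.5,-1.3],-0.006,1],[[40,2.5,-1.3],-0.006,1],[[40,2.5,-1.3],-0.006,1],[[40,2.5,-1.3],-0.006,1],[[40,2.5,-1.3],-0.006,1],[[40,2.5,-1.3],-0.006,1],[[40,2.5,-1.3],-0.006,1]]'
python3 - <<'E'
from go import *
rel([*fw(32,16.5),.027],pF[2])
E
```

```text
clock: 7.05
ee_pos: [0.6009, 0.1416, 0.04]
tcp_rot: [[0.002, -0.349, 0.937], [0.0, 0.937, 0.349], [-1.0, -0.0, 0.002]]
wrist_force: [-0.3, 0.9, -1.0]
opening: 0.329
t 7.05 shift [13.0, 0.5, 0.2] turn 0.0 |pos [0.6009, 0.1416, 0.04] head 0.357 F [-0.3, 0.9, -1.0] op 0.329
```

```bash
python3 -m creep '[[[4,0.5,0],0,1],[[8,0.5,0],0,1],[[13,0.5,0],0,1],[[13,0.5,0],0,1],[[13,0.5,0],0,1],[[13,0.5,0],0,1]]'
python3 - <<'E'
from go import *
rel([*fw(32,16.5),.027],pF[2])
E
```

```text
clock: 7.55
ee_pos: [0.6013, 0.1424, 0.0276]
tcp_rot: [[0.004, -0.35, 0.937], [0.001, 0.937, 0.35], [-1.0, -0.0, 0.004]]
wrist_force: [-1.5, -0.2, 10.1]
opening: 0.328
t 7.55 shift [0.6, -0.1, -0.5] turn 0.001 |pos [0.6013, 0.1424, 0.0276] head 0.357 F [-1.5, -0.2, 10.1] op 0.328
```

```bash
python3 -m creep '[[[0,0,0],0,1],[[0,0,0],0,1]]'
python3 - <<'E'
from station import viewer
from h import *
d=viewer.read_camera("side");x0,y0,w,h=165,195,90,75
cv2.imwrite("pics/insL.png",cv2.resize(d["pixels"][y0:y0+h,x0:x0+w,::-1],(720,600),interpolation=cv2.INTER_CUBIC))
E
```

```text
clock: 7.72
ee_pos: [0.6013, 0.1424, 0.0276]
tcp_rot: [[0.004, -0.35, 0.937], [0.001, 0.937, 0.35], [-1.0, -0.0, 0.004]]
wrist_force: [-1.8, 0.2, 9.5]
opening: 0.332
```

View pics/insL.png

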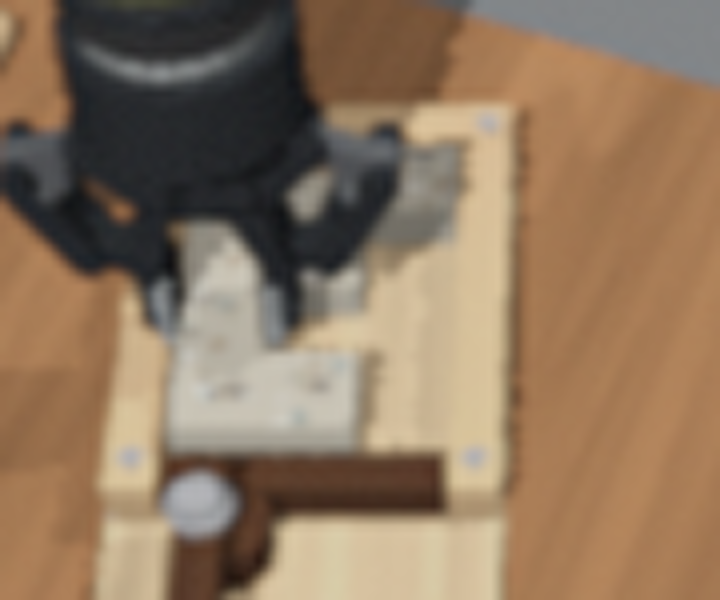

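The L looks nested between the walls; its left edge at x≈170 is just inside the wall, and the left finger tip (160,330) rests on the wall top. Releasing.

```bash
python3 -m creep '[[[-1,0,0],0,1],[[-1,0,0],0,0.45],[[-1,0,0],0,0.45],[[-1,0,0],0,0.45],[[-20,0,0],0,0.45],[[-40,0,0],0,0.45],[[-60,0,0],0,0.45],[[-60,0,0],0,0.45],[[-60,0,0],0,0.45]]'
python3 - <<'E'
from go import *
rel([*fw(32,16),.1],pF[2])
from station import viewer
from h import *
d={}
for k in("top","side"): d[k]=viewer.read_camera(k)
pickle.dump(d,open("c2.pkl","wb"))
x0,y0,w,h=165,195,90,75
im=cv2.resize(d["side"]["pixels"][y0:y0+h,x0:x0+w,::-1],(720,600),interpolation=cv2.INTER_CUBIC)
q=((proj(d["side"],place(pF,top([(x+32,y+16) for x,y in L],28)))-(x0,y0)+.5)*8-.5).astype(np.int32)
cv2.polylines(im,[q],True,(0,255,0),1)
cv2.imwrite("pics/relL.png",im)
E
```

```text
clock: 8.52
ee_pos: [0.6006, 0.142, 0.0865]
tcp_rot: [[0.002, -0.349, 0.937], [0.0, 0.937, 0.349], [-1.0, -0.0, 0.002]]
wrist_force: [-0.2, -0.4, -0.1]
opening: 0.552
t 8.52 shift [-13.5, -0.6, 0.3] turn 0.0 |pos [0.6006, 0.142, 0.0865] head 0.357 F [-0.2, -0.4, -0.1] op 0.552
```

View pics/relL.png

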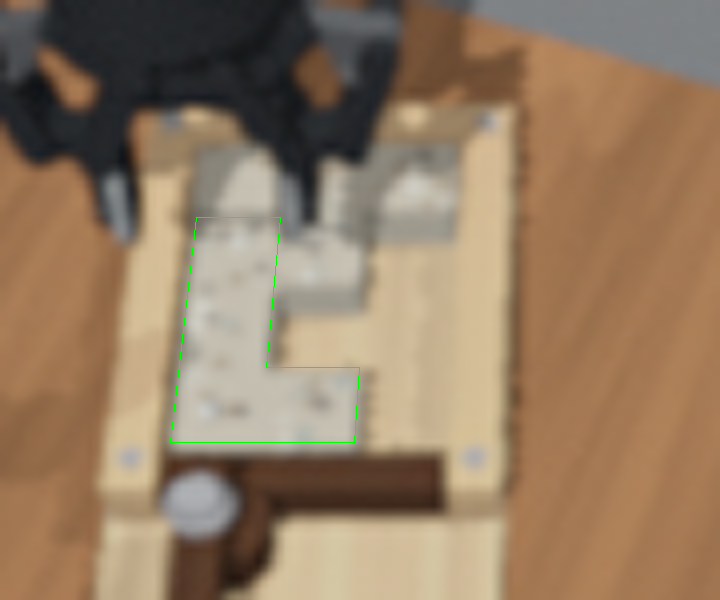

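The L lies on its outline (green), flat and level with the fixed tile. Now the T.

Run:
```python
from go import *
rel([*fw(29,0,pT),.12],pT[2]-np.pi/2)
```

```text
t 8.62 shift [-35.1, -242.4, -166.5] turn 1.859 |pos [0.5989, 0.1416, 0.0846] head 0.357 F [-0.3, -0.3, -0.3] op 0.55
```

```bash
python3 -m creep '[[[-20,-10,-7],0.1,0.4],[[-35,-40,-28],0.22,0.4],[[-35,-73,-50],0.34,0.4],[[-35,-106,-73],0.46,0.4],[[-35,-139,-96],0.58,0.4],[[-35,-172,-118],0.7,0.4],[[-35,-205,-141],0.82,0.4],[[-35,-242,-166],0.94,0.4],[[-35,-242,-166],1.06,0.4],[[-35,-242,-166],1.18,0.4]]'
python3 - <<'E'
from go import *
rel([*fw(29,0,pT),.04],pT[2]-np.pi/2)
E
```

```text
clock: 9.45
ee_pos: [0.5267, -0.1455, 0.1191]
tcp_rot: [[-0.003, 0.741, 0.672], [0.0, 0.672, -0.741], [-1.0, -0.002, -0.002]]
wrist_force: [0.4, 0.0, -0.5]
opening: 0.601
t 9.45 shift [79.1, 2.2, -0.5] turn 0.668 |pos [0.5267, -0.1455, 0.1191] head -0.834 F [0.4, 0.0, -0.5] op 0.601
```

```bash
python3 -m creep '[[[0,2,0],0.12,0.4],[[10,2,0],0.24,0.4],[[20,2,0],0.36,0.4],[[40,2,0],0.48,0.4],[[60,2,0],0.6,0.4],[[79,2,0],0.668,0.4],[[79,2,0],0.668,0.4],[[79,2,0],0.668,0.4],[[79,2,0],0.668,0.4],[[79,2,0],0.668,0.4]]'
python3 - <<'E'
from go import *
rel([*fw(29,0,pT),.0085],pT[2]-np.pi/2)
E
```

```text
clock: 10.28
ee_pos: [0.5311, -0.1417, 0.0426]
tcp_rot: [[0.002, 0.997, 0.081], [-0.0, 0.081, -0.997], [-1.0, 0.002, 0.001]]
wrist_force: [1.2, 0.6, -0.3]
opening: 0.6
t 10.28 shift [34.1, -3.6, 1.6] turn 0.012 |pos [0.5311, -0.1417, 0.0426] head -1.49 F [1.2, 0.6, -0.3] op 0.6
```

```bash
python3 -m creep '[[[15,-3,1.5],0.012,0.4],[[34,-3,1.5],0.012,0.4],[[34,-3,1.5],0.012,0.4],[[34,-3,1.5],0.012,0.4],[[34,-3,1.5],0.012,0.4],[[34,-3,1.5],0.012,0.4],[[34,-3,1.5],0.012,0.4],[[34,-3,1.5],0.012,0.4]]'
python3 - <<'E'
from go import *
rel([*fw(29,0,pT),.0085],pT[2]-np.pi/2)
E
```

```text
clock: 10.95
ee_pos: [0.5282, -0.1434, 0.0086]
tcp_rot: [[0.002, 0.998, 0.068], [-0.0, 0.068, -0.998], [-1.0, 0.002, 0.001]]
wrist_force: [0.6, -0.4, -0.1]
opening: 0.601
t 10.95 shift [0.1, -0.5, 0.2] turn -0.001 |pos [0.5282, -0.1434, 0.0086] head -1.503 F [0.6, -0.4, -0.1] op 0.601
```

```bash
python3 -m creep '[[[0,0,0],0,1],[[0,0,0],0,1],[[0,0,0],0,1],[[0,0,0],0,1],[[-10,0,0],0,1],[[-30,0,0],0,1],[[-60,0,0],0,1],[[-100,0,0],0,1],[[-120,0,0],0,1],[[-120,0,0],0,1]]' 70
python3 - <<'E'
from go import *
rel([*fw(-32+29.3,16),.12],pF[2]-np.pi/2)
E
```

```text
clock: 11.78
ee_pos: [0.531, -0.1442, 0.1331]
tcp_rot: [[0.009, 0.998, 0.068], [-0.002, 0.068, -0.998], [-1.0, 0.009, 0.003]]
wrist_force: [0.9, 0.4, -2.3]
opening: 0.325
t 11.78 shift [12.8, 55.9, -270.5] turn -0.289 |pos [0.531, -0.1442, 0.1331] head -1.503 F [0.9, 0.4, -2.3] op 0.325
```

```bash
python3 -m creep '[[[0,6,-30],-0.05,1],[[0,14,-68],-0.1,1],[[0,22,-106],-0.15,1],[[0,30,-144],-0.2,1],[[0,38,-182],-0.25,1],[[5,46,-220],-0.289,1],[[10,54,-258],-0.289,1],[[20,56,-270],-0.289,1],[[40,56,-270],-0.289,1],[[50,56,-270],-0.289,1]]'
python3 -m creep '[[[0,0,0],0,1],[[0,0,0],0,1],[[0,0,0],0,1],[[0,0,0],0,1],[[0,0,0],0,1]]'
python3 - <<'E'
from go import *
from station import viewer
from h import *
rel([*fw(-32+29.3,16),.08],pF[2]-np.pi/2)
d={k:viewer.read_camera(k) for k in("top","side")};pickle.dump(d,open("c3.pkl","wb"))
d=d["side"]
x0,y0,w,h=165,190,95,80
im=cv2.resize(d["pixels"][y0:y0+h,x0:x0+w,::-1],(712,600),interpolation=cv2.INTER_CUBIC)
s=arm.get_state();R=s["tcp_rot"];hh=np.arctan2(R[1,2],R[0,2])+np.pi/2
o=s["ee_pos"][:2]-29.5e-3*np.array([np.cos(hh),np.sin(hh)])
for z in(4.5,20):
  q=((proj(d,place([*o,hh],top(T,s["ee_pos"][2]*1e3-8.5+z)))-(x0,y0)+.5)*7.5-.5).astype(np.int32)
  cv2.polylines(im,[q],True,(0,255,0),1)
cv2.imwrite("pics/overT.png",im)
E
```

```text
clock: 12.62
ee_pos: [0.5631, 0.1307, 0.0747]
tcp_rot: [[-0.004, 0.936, 0.352], [-0.001, 0.352, -0.936], [-1.0, -0.004, -0.0]]
wrist_force: [-0.6, -0.3, -1.8]
opening: 0.331
clock: 13.03
ee_pos: [0.5659, 0.1294, 0.0787]
tcp_rot: [[0.002, 0.937, 0.348], [0.0, 0.348, -0.937], [-1.0, 0.002, 0.0]]
wrist_force: [0.2, -1.2, -2.7]
opening: 0.329
t 13.03 shift [-1.3, 2.6, 0.9] turn -0.001 |pos [0.5659, 0.1294, 0.0787] head -1.215 F [0.2, -1.2, -2.7] op 0.329
```

View pics/overT.png

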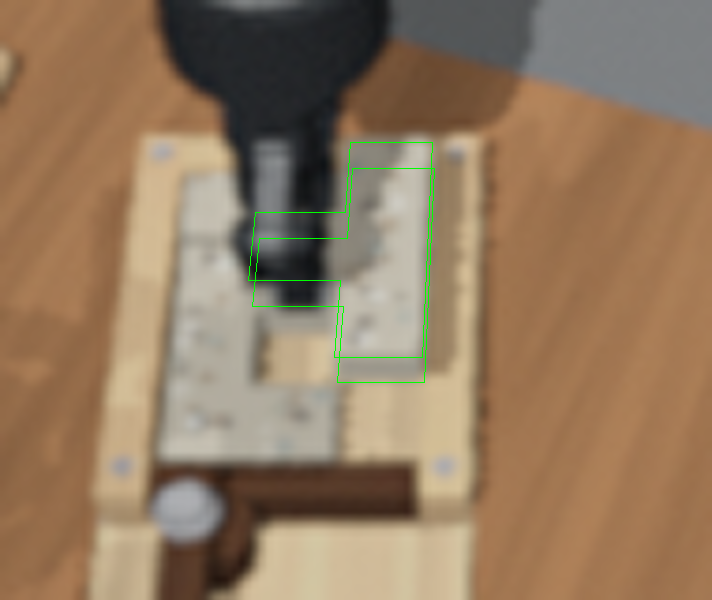

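The T is over its cells with the stem towards the L and the fixed tile, on the predicted outline: right edge at 427 against 425. Going down in two steps.

```bash
python3 -m creep '[[[20,3,0.9],0,1],[[38,3,0.9],0,1],[[38,3,0.9],0,1],[[38,3,0.9],0,1],[[38,3,0.9],0,1],[[38,3,0.9],0,1],[[38,3,0.9],0,1],[[38,3,0.9],0,1]]'
python3 - <<'E'
from go import *
rel([*fw(-32+29.8,16.2),.0285],pF[2]-np.pi/2)
E
```

```text
clock: 13.8
ee_pos: [0.5689, 0.1303, 0.0406]
tcp_rot: [[0.002, 0.937, 0.349], [0.0, 0.349, -0.937], [-1.0, 0.002, 0.0]]
wrist_force: [-0.5, -0.6, -2.6]
opening: 0.326
t 13.8 shift [12.1, -0.0, 0.4] turn 0.0 |pos [0.5689, 0.1303, 0.0406] head -1.214 F [-0.5, -0.6, -2.6] op 0.326
```

```bash
python3 -m creep '[[[4,0,0.4],0,1],[[8,0,0.4],0,1],[[12,0,0.4],0,1],[[12,0,0.4],0,1],[[12,0,0.4],0,1],[[12,0,0.4],0,1]]'
python3 - <<'E'
from go import *
rel([*fw(-32+29.8,16.2),.0285],pF[2]-np.pi/2)
E
```

```text
clock: 14.3
ee_pos: [0.5684, 0.1298, 0.0279]
tcp_rot: [[0.0, 0.937, 0.349], [-0.0, 0.349, -0.937], [-1.0, 0.0, 0.0]]
wrist_force: [-0.6, 0.5, 3.5]
opening: 0.331
t 14.3 shift [-0.6, 0.6, 0.1] turn 0.0 |pos [0.5684, 0.1298, 0.0279] head -1.214 F [-0.6, 0.5, 3.5] op 0.331
```

```bash
python3 -m creep '[[[-1.5,0,0],0,1],[[-1.5,0,0],0,0.45],[[-1.5,0,0],0,0.45],[[-1.5,0,0],0,0.45],[[-20,0,0],0,0.45],[[-50,0,0],0,0.45],[[-90,0,0],0,0.45],[[-90,0,0],0,0.45],[[-90,0,0],0,0.45],[[-90,0,0],0,0.45]]'
python3 - <<'E'
from go import *
from station import viewer
from h import *
d={k:viewer.read_camera(k) for k in("top","side")};pickle.dump(d,open("c4.pkl","wb"))
d0=pickle.load(open("c0.pkl","rb"))["side"]; d=d["side"];g=cv2.cvtColor(d["pixels"],cv2.COLOR_RGB2GRAY).astype(np.float32)
# profiles across -x edge of T bar & +y end edges of T and L (28mm top)
for nm,a,b in(("T -x",(-30,40),(-67,40)),("T +y",(-32,50),(-32,75)),("L +y",(16,50),(16,75)),("T -x b",(-30,-20),(-67,-20))):
  P=np.linspace(a,b,38 if "x" in nm else 26);q=proj(d,place(pF,np.c_[P,np.full(len(P),28)])).astype(np.float32)
  print(nm,cv2.remap(g,q[:,:1],q[:,1:],1).ravel().round().astype(int).tolist())
rel([*fw(30,140),.1],0)
E
```

```text
clock: 15.13
ee_pos: [0.5684, 0.1298, 0.1178]
tcp_rot: [[0.001, 0.937, 0.349], [0.0, 0.349, -0.937], [-1.0, 0.001, 0.0]]
wrist_force: [-1.2, 0.7, -0.1]
opening: 0.549
T -x [193, 193, 193, 192, 189, 186, 184, 182, 181, 181, 182, 182, 184, 185, 186, 186, 186, 186, 186, 187, 187, 188, 188, 188, 188, 188, 188, 189, 188, 188, 188, 183, 176, 168, 151, 135, 119, 109]
T +y [181, 181, 183, 184, 186, 187, 188, 190, 190, 189, 189, 184, 177, 169, 156, 140, 124, 109, 93, 79, 68, 66, 64, 62, 62, 62]
L +y [187, 187, 187, 187, 187, 187, 187, 187, 188, 188, 188, 185, 182, 179, 168, 152, 134, 118, 101, 84, 71, 68, 65, 63, 64, 65]
T -x b [179, 177, 174, 171, 171, 171, 172, 175, 179, 182, 183, 184, 183, 180, 177, 176, 176, 176, 178, 181, 184, 185, 186, 187, 187, 187, 187, 188, 188, 188, 187, 185, 178, 166, 153, 138, 123, 108]
t 15.23 shift [16.3, 34.2, -123.5] turn -1.214 |pos [0.5671, 0.1295, 0.1163] head -1.214 F [-0.1, -0.2, 0.0] op 0.549
```

Profiles put both tile ends at about frame y = 63 on the top plane. I check the T's height by touching it lightly with the shut fingers.

```bash
python3 -m creep '[[[20,-15,0],0,1],[[50,-30,0],0,1],[[70,-30,0],0,1],[[78,-30,0],0,1],[[78,-30,0],0,1],[[82,-30,0],0,1],[[86,-30,0],0,1],[[90,-30,0],0,1],[[90,-30,0],0,1],[[90,-30,0],0,1]]' 40
python3 -m creep '[[[3,0,0],0,1],[[5,0,0],0,1],[[5,0,0],0,1]]'
```

```text
clock: 16.07
ee_pos: [0.5409, 0.1195, 0.0282]
tcp_rot: [[0.001, 0.937, 0.349], [0.0, 0.349, -0.937], [-1.0, 0.001, 0.0]]
wrist_force: [-0.3, -0.3, 0.6]
opening: 0.001
clock: 16.32
ee_pos: [0.5411, 0.1195, 0.0279]
tcp_rot: [[0.004, 0.937, 0.349], [0.001, 0.349, -0.937], [-1.0, 0.004, 0.0]]
wrist_force: [-9.9, -2.0, 35.5]
opening: -0.001
```

The T top is at 28 mm, flush and solid. Up, and over to the lever.

```bash
python3 -m creep '[[[-10,0,0],0,1],[[-40,0,0],0,1],[[-80,0,0],0,1],[[-95,0,0],0,1],[[-95,0,0],0,1]]'
python3 - <<'E'
from go import *
h=pF[2]-np.pi/2
rel([*fw(62,171),.12],h);rel([*fw(62,171),.032],h)
for th in np.arange(0,1.61,.2):
    r=72;c,s=np.cos(th),np.sin(th);d=9+11*c+14.5*s
    x=30-r*s+d*c;y=99+r*c+d*s
    print(round(th,1),"ty",round(x-62,1),"tz",round(171-y,1))
E
```

```text
clock: 16.73
ee_pos: [0.5438, 0.1201, 0.1227]
tcp_rot: [[0.009, 0.937, 0.349], [0.002, 0.349, -0.937], [-1.0, 0.009, 0.001]]
wrist_force: [-0.1, 0.2, 0.2]
opening: -0.001
t 16.73 shift [3.4, 91.2, -155.2] turn 0.0 |pos [0.5438, 0.1201, 0.1227] head -1.214 F [-0.1, 0.2, 0.2] op -0.001
t 16.73 shift [91.4, 90.4, -155.3] turn 0.0 |pos [0.5438, 0.1201, 0.1227] head -1.214 F [-0.1, 0.2, 0.2] op -0.001
0.0 ty -12.0 tz 0.0
0.2 ty -24.1 tz -3.1
0.4 ty -37.2 tz -4.0
0.6 ty -51.0 tz -2.3
0.8 ty -64.8 tz 2.4
1.0 ty -77.9 tz 10.3
1.2 ty -89.5 tz 21.2
1.4 ty -98.7 tz 35.0
1.6 ty -104.6 tz 50.9
```

```bash
python3 -m creep '[[[0,20,-34],0,1],[[0,40,-68],0,1],[[0,60,-102],0,1],[[0,80,-136],0,1],[[5,91,-155],0,1],[[30,91,-155],0,1],[[60,91,-155],0,1],[[91,91,-155],0,1],[[91,91,-155],0,1],[[91,91,-155],0,1]]'
python3 -m creep '[[[0,0,0],0,1],[[0,0,0],0,1],[[0,0,0],0,1]]'
python3 - <<'E'
from go import *
rel([*fw(62,171),.032],pF[2]-np.pi/2)
E
```

```text
clock: 17.57
ee_pos: [0.5813, 0.2659, 0.0235]
tcp_rot: [[-0.019, 0.915, 0.404], [0.022, 0.404, -0.914], [-1.0, -0.008, -0.028]]
wrist_force: [-0.6, 0.3, 1.4]
opening: 0.0
clock: 17.82
ee_pos: [0.5859, 0.2673, 0.0288]
tcp_rot: [[-0.008, 0.915, 0.403], [0.026, 0.403, -0.915], [-1.0, 0.003, -0.028]]
wrist_force: [1.4, -0.6, 0.3]
opening: -0.002
t 17.82 shift [-2.3, 2.3, -31.9] turn 0.059 |pos [0.5859, 0.2673, 0.0288] head -1.155 F [1.4, -0.6, 0.3] op -0.002
```

The wrist joint hit its range there. I'll turn the tool counter-clockwise (about -1.5 rad) while backing off the lever, then reposition.

```bash
python3 -m creep '[[[-3,10,0],0,1],[[-3,16,0],-0.12,1],[[-3,16,-10],-0.24,1],[[-3,16,-20],-0.36,1],[[-3,16,-30],-0.48,1],[[-3,16,-32],-0.6,1],[[-3,16,-32],-0.72,1],[[-3,16,-32],-0.84,1],[[-3,16,-32],-0.96,1],[[-3,16,-32],-1.08,1]]'
python3 - <<'E'
from go import *
rel([*fw(66,171),.032],pF[2])
print(arm.get_state()["joint_pos"].round(2))
E
```

```text
clock: 18.65
ee_pos: [0.5872, 0.3029, 0.0325]
tcp_rot: [[-0.009, 0.07, 0.998], [0.026, 0.997, -0.069], [-1.0, 0.026, -0.011]]
wrist_force: [-0.0, 0.1, 0.2]
opening: 0.0
t 18.65 shift [0.5, -4.7, -8.0] turn -0.426 |pos [0.5872, 0.3029, 0.0325] head -0.069 F [-0.0, 0.1, 0.2] op 0.0
[ 0.46  0.62 -0.1   0.85  0.03  2.1 ]
```

```bash
python3 -m creep '[[[0,-4.7,-8],-0.12,1],[[0,-4.7,-8],-0.24,1],[[0,-4.7,-8],-0.36,1],[[0,-4.7,-8],-0.426,1],[[0,-4.7,-8],-0.426,1],[[0,-4.7,-8],-0.426,1]]'
python3 - <<'E'
from go import *
rel([*fw(66,171),.032],pF[2])
for th in np.arange(0,1.61,.2):
    r=72;c,s=np.cos(th),np.sin(th);d=9+14.5*c+11*s
    x=30-r*s+d*c;y=99+r*c+d*s
    print(round(th,1),"tz",round(x-66,1),"ty",round(y-171,1))
E
```

```text
clock: 19.15
ee_pos: [0.5786, 0.2986, 0.032]
tcp_rot: [[-0.01, -0.342, 0.94], [0.026, 0.939, 0.342], [-1.0, 0.028, -0.0]]
wrist_force: [-0.5, 0.0, -0.4]
opening: -0.002
t 19.15 shift [-0.0, 0.1, 0.3] turn -0.008 |pos [0.5786, 0.2986, 0.032] head 0.349 F [-0.5, 0.0, -0.4] op -0.002
0.0 tz -12.5 ty 0.0
0.2 tz -25.4 ty 3.6
0.4 tz -39.5 ty 4.7
0.6 tz -54.2 ty 2.8
0.8 tz -68.8 ty -2.5
1.0 tz -82.5 ty -11.1
1.2 tz -94.2 ty -23.1
1.4 tz -103.2 ty -37.8
1.6 tz -108.5 ty -54.5
```

```bash
python3 -m creep '[[[0,0,-12],0,1],[[0,4,-25],0,1],[[0,5,-39],0,1],[[0,3,-54],0,1],[[0,-2,-69],0,1],[[0,-11,-83],0,1],[[0,-23,-94],0,1],[[0,-38,-103],0,1],[[0,-46,-106],0,1],[[0,-46,-106],0,1]]'
python3 -m creep '[[[0,0,0],0,1],[[0,0,0],0,1],[[0,0,0],0,1]]'
```

```text
clock: 19.98
ee_pos: [0.4939, 0.2172, 0.03]
tcp_rot: [[-0.012, -0.34, 0.94], [0.025, 0.94, 0.341], [-1.0, 0.027, -0.003]]
wrist_force: [-0.7, 0.6, 1.4]
opening: -0.001
clock: 20.23
ee_pos: [0.4948, 0.2196, 0.0297]
tcp_rot: [[-0.011, -0.344, 0.939], [0.026, 0.939, 0.344], [-1.0, 0.028, -0.001]]
wrist_force: [-0.3, -0.4, 0.0]
opening: -0.0
```

```bash
python3 -m creep '[[[0,10,0],0,1],[[0,20,0],0,1],[[-20,25,0],0,1],[[-55,25,0],0,1],[[-95,25,0],0,1],[[-130,25,-20],0,1],[[-150,25,-50],0,1],[[-160,25,-80],0,1],[[-160,25,-80],0,1],[[-160,25,-80],0,1]]'
python3 - <<'E'
from go import *
from station import viewer
from h import *
d=viewer.read_camera("side");t=viewer.read_camera("top")
im=cv2.resize(d["pixels"][:,100:,::-1],None,fx=.97,fy=.97)
x0,y0,w,h=165,190,90,120
a=cv2.resize(d["pixels"][y0:y0+h,x0:x0+w,::-1],(450,600),interpolation=cv2.INTER_CUBIC)
b=cv2.resize(t["pixels"][130:290,100:330,::-1],(345,240),interpolation=cv2.INTER_AREA)
e=cv2.resize(d["pixels"][...,::-1],(345,259),interpolation=cv2.INTER_AREA)
cv2.imwrite("pics/fin.png",np.hstack([a,np.vstack([b,e,np.zeros((101,345,3),np.uint8)])]))
pickle.dump({"side":d,"top":t},open("c5.pkl","wb"));rel([.4,.2,.2],0)
E
```

```text
clock: 21.07
ee_pos: [0.4112, 0.2115, 0.1915]
tcp_rot: [[-0.01, -0.345, 0.939], [0.026, 0.938, 0.345], [-1.0, 0.028, -0.001]]
wrist_force: [0.9, 0.7, 1.1]
opening: 0.0
t 21.17 shift [-9.8, -6.4, -15.8] turn 0.352 |pos [0.4125, 0.2117, 0.1904] head 0.352 F [0.1, 0.1, -0.9] op -0.001
```

View pics/fin.png

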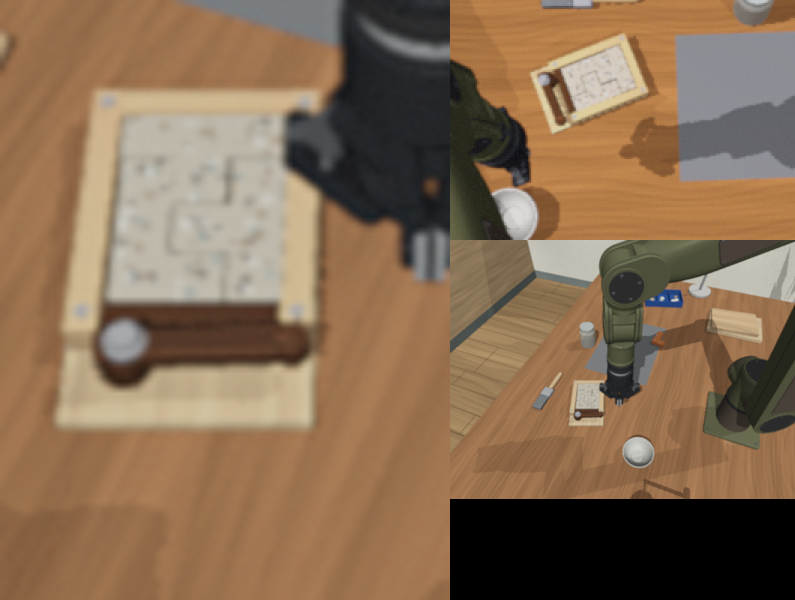

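The tiles fill the recess flat with even joints, the jaw is in, and the handle from (125,340) to (290,343) lies along frame -x. The bowl, brush and jar look unmoved. A quick angle check, then I hand in.

Run:
```python
from go import *
from h import *
d=pickle.load(open("c5.pkl","rb"));c=d["side"]
for th in(1.4,1.5,1.6): print(th,((proj(c,place(pF,[(30-86*np.sin(th),99+86*np.cos(th),46)]))-(165,190)+.5)*5-.5).round(0))
o=pickle.load(open("c0.pkl","rb"))["side"]["pixels"].astype(int);n=c["pixels"].astype(int)
for nm,x,y in(("bowl",280,316),("brush",145,224),("jar",204,141)): print(nm,np.abs(o-n)[y-25:y+25,x-25:x+25].mean().round(1))
from station import close_job
close_job()
```

```text
1.4 [[291. 367.]]
1.5 [[294. 352.]]
1.6 [[294. 338.]]
bowl 6.4
brush 3.1
jar 4.2
the job is handed in; nothing more can be done
```

The job is handed in: both tiles are in the frame and the cam lever is closed. I turned the L tile and then the T tile and dropped each into its place. I then pushed the lever over its high point with the shut fingers and moved the arm clear.

- **L tile:** after release it matched its projected outline in the side picture and looked level with the fixed tile. I did not touch-test it.
- **T tile:** the shut fingers met its top at about 28 mm, flush with the frame walls. That touch reached 35 N at the fingers, well under the wrist limit.
- **Lever:** the handle end showed at pixel (290,343), against (294,338) predicted for 1.6 rad and (294,352) for 1.5. That is about 1.57 rad read by eye, so fully closed within reading error.
- **Bystanders:** the last picture shows the jar, bowl and brush in place. Image differences around them were small (3–6 grey levels), though not zero.
- **Time:** about 21 s on the clock at the last reading before hand-in.

Two things went wrong on the way and were mended: the first grip on the L was too shallow, so I set it down and gripped it deeper. A wrist-joint limit also stopped the first approach to the lever, so I turned the tool and came in again.

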